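# Charge the gnome feed chute of a painting table

### The arm

A 6-joint arm with a two-finger parallel gripper is mounted at the origin on the work surface. World frame = base frame: x ahead of the robot, y to its left, z up, the work surface at z = 0. Lengths are in m, angles in rad, forces in N, time in s.
With the tool pointing down it reaches from about 0.25 to 0.775 m from the base axis. Payload 4 kg.
Tool frame: the origin (TCP) lies on the centre line of the jaws, within the pads' length; the fingertips stand 14 mm ahead of it and the grasp point (between the pads) lies 5 mm behind it (robot.tcp_to_tips is the distance from the TCP to the fingertips, in m); z points along the fingers, y is the line along which they close (so a half turn about z gives the same grasp; the last joint's range is limited). The gripper opens to 94 mm and grips with 3 to 60 N. Pads are 16 mm wide; open, the fingers measure 119 mm over their backs; the gripper's body (75 mm by 177 mm) begins 78 mm behind the grasp point.
Start: joints at [-1.254, 0.087, 1.371, -0, 1.684, -0.103], TCP at [0.224, -0.502, 0.22] pointing down, gripper open.
Joint ranges: [-3.1, 3.1], [-0.76, 2.03], [0.27, 2.55], [-1.08, 4.22], [0.17, 2.65], [-2.57, 2.57]. Speed limits (rad/s): [2.79, 2.79, 3.14, 3.14, 3.14, 3.14].

### API

Orientations are given as [roll, pitch, yaw] about the fixed x, y, z axes, in that order (R = Rz(yaw) Ry(pitch) Rx(roll)).
In Python, from bench import robot gives the robot as it stands.
- The arm moves only by the tool carry_out, never from a script. Its argument "increments" is a list of rows, each a list of 3 entries, a list of its own where there are three numbers: the closure in counts, from 0 (fully open) to 255 (shut), then the shift along the tool's x, y, z in mm, then the turn about the tool's z in degrees. In form: [[fingers, [dx, dy, dz], twist], ...]. A call has 1 to 8 rows; each row shifts and turns the commanded pose from where the row before left it, along the tool's axes as they then stand; what a row does not reach is not made up. A row lasts 1/10 s, in which the tool goes at most 50 mm and 8.59 degrees, less where a joint would pass 70% of its speed; a pose out of reach is approached as far as the arm can. A call with a gripper value outside its range is refused whole. The fingers move at their own pace and stop on an object; the grip force is fixed at half the most. Time passes only in rows, so rows that do not move let the fingers close. It gives the time, the measured TCP pose, the force, the opening and the grip force at its end, in the units of the state.
- robot.get_obs(): the state, without advancing time (a new reading comes with each control period).
- robot.snapshot(name): name is "side" or "top"; returns the picture (400x640x3 uint8, blue, green, red); there is no depth.
- robot.get_calibration(name): a dict with "vfov" (degrees; the focal length in pixels is half the picture's height over the tangent of half this angle, whatever the lens; pixels are square), "cx", "cy" (the principal point, pixels), "T" (4x4, takes a point from camera to world coordinates). Camera axes: x right, y down, z forward; pixel columns grow to the right and rows downward; lengths in m; the calibration is good to about 2 mm. A picture is of the moment at which its call begins. get_calibration takes no time and is no camera call.
- robot.close_job(): hands the job in; it is judged then, once.
The state is a dict: "time": time; "joint_positions": joint angles; "qvel": joint speeds; "joint_torque": joint torques, N m; "tool_pos": TCP position; "ee_rot": TCP orientation; "wrist_force": force on the tool from outside, world axes, zero at the start; "wrist_torque": the same for the moment, N m; "width": finger opening in m; "finger_force": force on a finger pad.
Only numpy, scipy, OpenCV 4.12 (cv2) and the standard library are available. Lean on these libraries where they do the work, as an engineer would, in place of code of your own. Each camera call takes 0.05 s, during which the arm holds its last target. There are 200 camera calls.

### The job

Set up the feed chute for the next round of painting. First take the finished gnome (white, gold hat) off the landing at the top of the chute and stand it in the white drying tray; then wind the handwheel by its crank until the orange stop is right up against the red limit block; then stand every purple gnome in turn on the landing and push it down the slope, so that they all end up in one closed row in the chute, the first against the orange stop and each next one touching the one before. Leave the jars, brushes, bottle and unpainted white gnomes alone.

Things in the scene. Friction and masses are not known exactly. Their poses are not given: they have to be found in the camera images.
- gnome1: a plain purple gnome figurine, on a round puck foot in one piece: foot 54 mm diameter and 20 mm thick, above it a round body 40 mm diameter from 20 to 50 mm height, then a pointed hat up to 74 mm; about 0.16 kg, heavy at the foot; origin at the centre of the foot's underside, z up through the hat; stands upright on the table at the start; may be absent
- gnome2: another purple gnome, exactly as gnome1; may be absent
- gnome3: another purple gnome, exactly as gnome1; may be absent
- gnome4: another purple gnome, exactly as gnome1; may be absent
- finished: the finished gnome: white body, gold hat, same shape and sizes as the purple ones; starts upright on the landing of the chute; origin at the centre of the foot's underside
- tray: white drying tray, fixed, 140 (x) x 110 (y) x 14 mm high, walls and floor 5 mm thick (inner floor 5 mm above the table); origin at the centre of its underside, on the table
- chute: aluminium feed chute, fixed; origin on the table below its middle; y axis level, from the low end to the landing, z up. Channel 62 mm wide inside, side walls 12 mm above the floor and 6 mm thick, open above and at the landing's far end. Gnomes do not slide by themselves (friction holds them): they must be pushed, and a pushed one pushes those ahead of it
- hood_edge (a point): middle of the uphill edge of the clear hood, on its underside: a clear sheet 96 mm wide, 110 mm above the chute floor and parallel to it, from here 90 mm down, on thin steel posts outside the walls. It ends 60 mm up the slope from the stop's home, so the lowest gnome's place is reached only by pushing
- landing (a point): point on the floor of the level landing, in the middle of the channel, 45 mm beyond the top edge of the slope (the landing is 100 mm long, open at its far end, floor 90 mm above the table); axes as the chute
- slope_top (a point): point on the floor, in the middle of the channel, on the edge where the landing turns into the slope, which falls at 0.2 rad; the stop's home position is 220 mm from it down the slope; axes as the chute
- stop_face (a point): middle of the uphill face of the orange stop (52 mm wide plate, 32 mm high), at the chute floor; its y axis points up the slope, its x across the channel, z square to the chute floor. A gnome resting against it stands with its origin 27 mm up the slope from here, the next ones 81, 135 and 189 mm
- carriage (a joint): travel of the orange stop up the slope: 0 = lowest, 0.036 m = home, its side lug touching the red limit block on the robot's side of the chute. Driven by the handwheel only, 20 mm per turn; pushing on the stop with up to 20 N does not move it
- wheelbody (a joint): angle of the grey handwheel (108 mm diameter, upright axis, on a green box at the chute's low end), rad, growing clockwise seen from above, 0 to 11.31; 11.31 is the carriage at home against the block. It turns stiffly and stays where it is left (about 2 to 3 N at the crank)
- crank (a point): on the axis of the black crank grip, 18 mm below its top: an upright revolving handle 18 mm diameter, 48 mm long, top 115 mm above the table, at 44 mm from the wheel's axis; the grip spins freely, so it can be pinched from above and led round in a circle without turning the gripper
- wheel_axis (a point): on the handwheel's axis, at the height of point crank (97 mm above the table)
- jar_yellow: bystander: yellow-lidded paint jar, 50 mm diameter, 44 mm high; origin at the centre of its underside
- jar_black: bystander: black-lidded paint jar, 50 mm diameter, 44 mm high; origin at the centre of its underside
- jar_red: bystander: red-lidded paint jar, 50 mm diameter, 44 mm high; origin at the centre of its underside
- jar_blue: bystander: blue-lidded paint jar, 50 mm diameter, 44 mm high; origin at the centre of its underside
- brush_cup: bystander: green glass cup of brushes, 76 mm diameter, 95 mm high, brushes up to 190 mm; origin at the centre of its underside
- blank1: bystander: all-white unpainted gnome, sizes as the purple ones; origin at the centre of its underside
- blank2: bystander: all-white unpainted gnome, sizes as the purple ones; origin at the centre of its underside
- paint_bottle: bystander: violet paint bottle with white cap, 56 mm diameter, 140 mm high; origin at the centre of its underside
Not all that is in view belongs to the job. Leave any pink look-alike of the gnome3 alone.

How it is judged:
By the outcome, as a careful person would: the job done as asked, in the order asked, and still so for the second after the job is handed in, with the robot touching nothing.
Of gnome1, gnome2, gnome3, gnome4 only 3 to 4 are there at a start; the rules pass over those that are not, and their reading is None.
At some moment in a run one of gnome1, gnome2, gnome3, gnome4 may be knocked a few centimetres aside while the robot is not near it.
It also fails if it takes over 210 s, if anything falls off the work surface, if the arm or the gripper's body presses on something with over 40 N, if the wrist force passes 120 N, or if a joint passes its speed limit or range.

## Working session

There is one attempt and no reset: what is moved stays moved. The work goes in short steps, Python scripts to look and compute and a tool call to move; the robot and the scene stay as the last step left them, time stands still between calls to the robot, and variables do not carry over. Pictures are saved under pics/ and viewed, at most 14 in all, crops included, and the job is handed in when it is done.

Besides the shell and the picture viewer there is one more tool, called after ">>>" as name(argument=value, ...) on one line, values as JSON. carry_out: Moves the arm, as the interface text tells. Its arguments: {"type":"object","properties":{"increments":{"type":"array","items":{"type":"array"}}},"required":["increments"]}

```bash
mkdir -p pics; ls; python3 - <<'E'
from bench import robot
import cv2,numpy as np
for n in("side","top"):
    im=robot.snapshot(n);cv2.imwrite(f"pics/{n}0.png",im)
    c=robot.get_calibration(n);print(n,c["vfov"],c["cx"],c["cy"],np.round(c["T"],4).tolist(),{k:v for k,v in c.items() if k not in("T","vfov","cx","cy")})
o=robot.get_obs();print(o)
E
```

```text
pics
side 50.43253441096321 309.1182557614992 197.83039817201302 [[-0.9123, -0.3218, 0.2534, 0.2743], [-0.4095, 0.7112, -0.5714, 0.7284], [0.0037, -0.625, -0.7806, 1.0144], [0.0, 0.0, 0.0, 1.0]] {}
top 49.143430488738474 323.2185245855958 204.75922793304318 [[0.0055, -0.9884, 0.152, 0.3521], [-1.0, -0.0054, 0.0007, 0.0673], [0.0002, -0.152, -0.9884, 1.3], [0.0, 0.0, 0.0, 1.0]] {}
{'time': 0.1, 'joint_positions': array([-1.25410886e+00,  8.79016567e-02,  1.37207516e+00, -1.68795435e-06,
        1.68358008e+00, -1.03127192e-01]), 'qvel': array([ 0.0009593 , -0.00253744, -0.0037216 , -0.00120303,  0.00147404,
        0.00012516]), 'joint_torque': array([ 2.62142079e-03, -3.41249549e+01, -3.03302693e+01,  7.20576639e-02,
        3.03692627e-02, -9.63174057e-05]), 'tool_pos': array([ 0.22401559, -0.50181788,  0.21842413]), 'ee_rot': array([-3.13963868e+00, -2.00538743e-04,  4.19814278e-01]), 'wrist_force': array([-0.46049429, -0.00692693,  0.26146641]), 'wrist_torque': array([-0.01667552,  0.01574776, -0.01951614]), 'finger_force': 0.0, 'width': 0.09395362166271523}
```

View pics/top0.png

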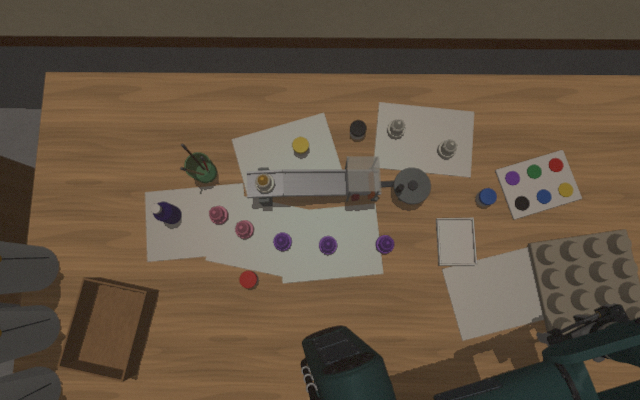

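View pics/side0.png

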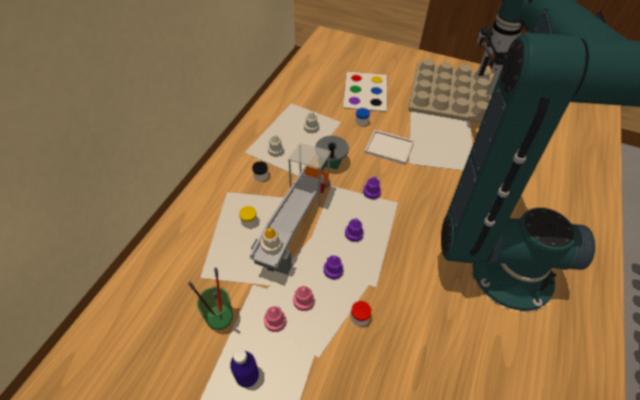

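The top view shows purple gnomes at (283,241), (328,244) and (385,244). Two pink look-alikes are at (218,214) and (244,229), white blanks at (397,128) and (448,149), and a violet bottle at (167,213). The finished gnome is at (263,181), the tray at (456,241), and the wheel at (411,187) with its crank near (399,188). The side view agrees: purple at (333,267), (354,230) and (372,188).

```bash
cat > h.py <<'E'
from bench import robot
import cv2,numpy as np
C={n:robot.get_calibration(n) for n in("side","top")}
def ray(n,p):
    c=C[n];f=200/np.tan(np.radians(c["vfov"])/2)
    T=np.array(c["T"]);d=T[:3,:3]@np.array([(p[0]-c["cx"])/f,(p[1]-c["cy"])/f,1]);return T[:3,3],d/np.linalg.norm(d)
def plane(n,p,z):
    o,d=ray(n,p);return o+d*(z-o[2])/d[2]
def tri(ps,pt):
    o1,d1=ray("side",ps);o2,d2=ray("top",pt)
    s=np.linalg.lstsq(np.c_[d1,-d2],o2-o1,rcond=None)[0]
    a,b=o1+s[0]*d1,o2+s[1]*d2;return (a+b)/2,np.linalg.norm(a-b)
def proj(n,P):
    c=C[n];f=200/np.tan(np.radians(c["vfov"])/2);T=np.array(c["T"]);q=T[:3,:3].T@(np.array(P)-T[:3,3])
    return np.array([c["cx"]+f*q[0]/q[2],c["cy"]+f*q[1]/q[2]])
def blobs(im,lo,hi,amin=25):
    m=cv2.inRange(cv2.cvtColor(im,cv2.COLOR_BGR2HSV),lo,hi)
    n,_,st,ce=cv2.connectedComponentsWithStats(m)
    return [(np.round(ce[i],1),st[i].tolist()) for i in range(1,n) if st[i][4]>=amin]
PURPLE=((128,110,50),(148,255,255))
def crop(im,x,y,w,h,k,name):
    cv2.imwrite("pics/"+name,cv2.resize(im[y:y+h,x:x+w],None,fx=k,fy=k,interpolation=cv2.INTER_CUBIC))
E
python3 - <<'E'
from h import *
t=cv2.imread("pics/top0.png");s=cv2.imread("pics/side0.png")
for n,i in(("top",t),("side",s)):
    for b in blobs(i,*PURPLE):print(n,b)
a=cv2.resize(t[150:265,235:475],None,fx=3.3,fy=3.3,interpolation=cv2.INTER_CUBIC)
cv2.imwrite("pics/c1.png",a)
crop(s,235,90,190,195,3,"c2.png")
E
```

```text
top (array([512.1, 177.9]), [506, 172, 13, 13, 139])
top (array([165.9, 207.6]), [160, 203, 11, 14, 54])
top (array([280.8, 239.3]), [274, 234, 17, 14, 93])
top (array([327.7, 243.1]), [320, 237, 16, 14, 89])
top (array([385.5, 242.6]), [376, 236, 17, 16, 153])
side (array([354.1, 100.3]), [350, 98, 9, 6, 46])
side (array([372. , 188.2]), [364, 177, 16, 22, 256])
side (array([354. , 230.4]), [346, 219, 17, 22, 280])
side (array([333. , 267.3]), [324, 256, 19, 23, 315])
side (array([245.3, 371.6]), [231, 353, 27, 34, 549])
```

View pics/c1.png

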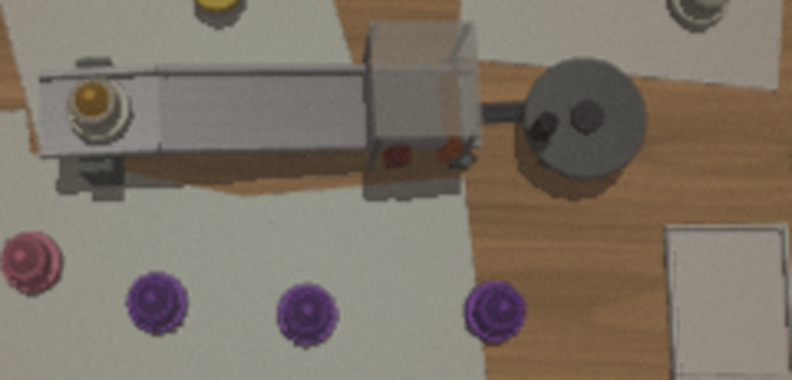

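View pics/c2.png

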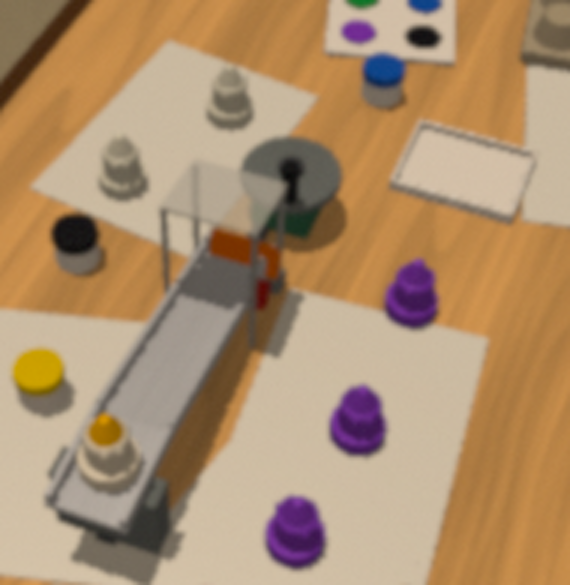

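Crop c1 shows the finished gnome's gold hat at (92,97), slope edge at x≈158, hood x 368–478, red block (398,155), orange lug (455,150), crank (544,122), hub (587,117). Crop c2 shows the crank top at (291,165) and the stop at (243,250). The three purple gnomes are true purple; the pink ones are clearly different.

```bash
python3 - <<'E'
from h import *
np.set_printoptions(precision=4,suppress=True)
t=lambda u,v:((u+.5)/3.3-.5+235,(v+.5)/3.3-.5+150)
s=lambda u,v:((u+.5)/3-.5+235,(v+.5)/3-.5+90)
for n,a,b in(("A tip",s(297,502),t(155,293)),("B tip",s(360,390),t(306,310)),("C tip",s(418,265),t(496,306)),("fin tip",s(104,418),t(92,95)),("crank top",s(291,160),t(544,122)),
 ("A mid",(333,267.3),t(157,303)),("B mid",(354,230.4),t(307,314)),("C mid",(372,188.2),t(496,312)),
 ("wheel",s(292,178),t(586,118)),("slopetop L",s(157,452),t(158,153)),("tray NW",s(424,124),t(786,227)),("tray NE",s(536,160),(475,265)),("hoodTL",s(190,162),t(470,22)),("hoodBR",s(283,184),t(478,137)),("hood up robot side",s(253,212),t(369,165))):
    P,e=tri(a,b);print(n,P,round(e,4))
print("landing planes z.09 (far end, slope edge) wall z.102")
for p in((41,78),(41,150),(158,74),(158,150)):print(p,plane("top",t(*p),.096))
print("stop lug",plane("top",t(455,148),.06), "red",plane("top",t(398,155),.06))
im=cv2.imread("pics/top0.png")
for p in((437,219),(475,219),(475,265),(438,265)):print("tray",plane("top",p,.014))
for c in((157,303),(307,314),(496,312)):print("foot",plane("top",t(*c),.018))
# foot bottom check in side view
E
```

```text
A tip [0.4451 0.1851 0.0641] 0.0003
B tip [0.4333 0.0562 0.0712] 0.0047
C tip [ 0.4352 -0.1048  0.0766] 0.0006
fin tip [0.5992 0.2305 0.1585] 0.0028
crank top [ 0.5851 -0.1396  0.1278] 0.003
A mid [0.4416 0.1879 0.0169] 0.0033
B mid [0.4321 0.0547 0.0184] 0.0026
C mid [ 0.4353 -0.1123  0.0212] 0.0039
wheel [ 0.6027 -0.1907  0.0499] 0.0001
slopetop L [0.5727 0.1864 0.0609] 0.0106
tray NW [ 0.5119 -0.3778  0.006 ] 0.0008
tray NE [ 0.3762 -0.3795  0.0005] 0.0024
hoodTL [ 0.6653 -0.0768  0.1479] 0.0046
hoodBR [ 0.569  -0.0812  0.1535] 0.0062
hood up robot side [0.5482 0.0126 0.2094] 0.0302
landing planes z.09 (far end, slope edge) wall z.102
(41, 78) [0.6258 0.283  0.096 ]
(41, 150) [0.5634 0.281  0.096 ]
(158, 74) [0.6298 0.1833 0.096 ]
(158, 150) [0.564 0.182 0.096]
stop lug [ 0.5735 -0.0737  0.06  ] red [ 0.567  -0.0239  0.06  ]
tray [ 0.5091 -0.2689  0.014 ]
tray [ 0.5097 -0.3813  0.014 ]
tray [ 0.3748 -0.375   0.014 ]
tray [ 0.3742 -0.2672  0.014 ]
foot [0.4399 0.1876 0.018 ]
foot [0.4309 0.0545 0.018 ]
foot [ 0.4336 -0.113   0.018 ]
```

>>> carry_out(increments=[[0,[0,0,0],-8.25],[0,[0,0,0],-8.25],[0,[0,0,0],-8.25],[0,[0,0,0],-8.25],[0,[0,0,0],-8.25],[0,[0,0,0],-8.25],[0,[0,0,0],-8.25],[0,[0,0,0],-8.2]])

```text
time: 0.9
tool_pos: [0.224, -0.5019, 0.2188]
ee_rot: [-3.141, -0.001, 1.577]
wrist_force: [-0.4, -0.2, 1.0]
width: 0.0938
finger_force: 0.0
```

```bash
python3 - <<'E'
from h import *
np.set_printoptions(precision=4,suppress=True)
t=lambda u,v:((u+.5)/3.3-.5+235,(v+.5)/3.3-.5+150)
s=lambda u,v:((u+.5)/3-.5+235,(v+.5)/3-.5+90)
print("fin tip .164",plane("top",t(92,95),.164),plane("side",s(104,416),.164),"fin foot c .11",plane("top",t(98,113),.105))
print("crank",plane("top",t(544,120),.115),plane("side",s(291,165),.115))
for z in(.055,.067):print("wheel",plane("top",t(585,118),z),plane("top",t(587,115),.075))
# chute wall lines: robot-side outer edge on landing vs. stop; hue masks for gold hat
im=cv2.imread("pics/top0.png")
for b in blobs(im[:, :300],(15,150,80),(28,255,255)):print("gold",b)
im=cv2.imread("pics/side0.png")
for b in blobs(im,(15,150,120),(28,255,255)):print("gold s",b)
print(robot.get_obs()["tool_pos"],robot.get_obs()["ee_rot"])
E
```

```text
fin tip .164 [0.5966 0.2294 0.164 ] [0.5994 0.2321 0.164 ] fin foot c .11 [0.5938 0.2324 0.105 ]
crank [ 0.5879 -0.1421  0.115 ] [ 0.5884 -0.1454  0.115 ]
wheel [ 0.6018 -0.1888  0.055 ] [ 0.6004 -0.1865  0.075 ]
wheel [ 0.5994 -0.1863  0.067 ] [ 0.6004 -0.1865  0.075 ]
gold (array([296.5, 144.9]), [293, 138, 7, 15, 81])
gold (array([262.1, 179.6]), [258, 176, 9, 9, 57])
gold s (array([367.6, 267.5]), [11, 26, 614, 374, 88768])
gold s (array([376.4,  79.3]), [372, 76, 10, 7, 50])
gold s (array([247.3, 213.3]), [239, 206, 17, 15, 199])
gold s (array([311.8, 225.1]), [302, 207, 20, 38, 140])
gold s (array([269.7, 233.2]), [265, 228, 11, 11, 87])
gold s (array([235.7, 292.9]), [220, 282, 31, 28, 463])
[ 0.224  -0.5019  0.2188] [-3.1412 -0.0012  1.5768]
```

>>> carry_out(increments=[[0,[43,22,0],0],[0,[43,22,0],0],[0,[43,22,0],0],[0,[43,22,0],0],[0,[43,22,0],0],[0,[43,22,0],0],[0,[43,22,0],0],[0,[43,22,0],0]])

```text
time: 1.7
tool_pos: [0.4004, -0.1563, 0.2192]
ee_rot: [-3.142, 0.0, 1.571]
wrist_force: [0.1, -0.3, -0.1]
width: 0.0941
finger_force: 0.0
```

>>> carry_out(increments=[[0,[43,22,0],0],[0,[43,22,0],0],[0,[43,22,0],0],[0,[43,22,0],0],[0,[43,22,0],0],[0,[43,22,0],0],[0,[43,21,0],0],[0,[43,0,0],0]])

```text
time: 2.5
tool_pos: [0.5543, 0.1875, 0.2178]
ee_rot: [-3.14, 0.001, 1.57]
wrist_force: [0.5, 0.2, -0.4]
width: 0.0941
finger_force: 0.0
```

>>> carry_out(increments=[[0,[22,22,0],0],[0,[22,22,0],0],[0,[0,0,0],0],[0,[0,0,0],0]])

```text
time: 2.9
tool_pos: [0.5967, 0.2298, 0.218]
ee_rot: [-3.139, 0.001, 1.572]
wrist_force: [0.2, -0.6, -0.5]
width: 0.0938
finger_force: 0.0
```

>>> carry_out(increments=[[0,[0,0,20],0],[0,[0,0,15],0],[0,[0,0,10],0],[0,[0,0,0],0]])

```text
time: 3.3
tool_pos: [0.5957, 0.2287, 0.1721]
ee_rot: [-3.137, 0.001, 1.57]
wrist_force: [0.3, -0.7, 0.7]
width: 0.0939
finger_force: 0.0
```

```bash
python3 - <<'E'
from h import *
s=robot.snapshot("side");t=robot.snapshot("top")
a=cv2.resize(s[180:290,200:340],None,fx=3,fy=3);b=cv2.resize(t[120:230,180:320],None,fx=3,fy=3)
cv2.imwrite("pics/f1.png",np.vstack([a,b])[:600] if 0 else np.hstack([a,b])[:, :800])
E
```

```text
(no output)
```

View pics/f1.png

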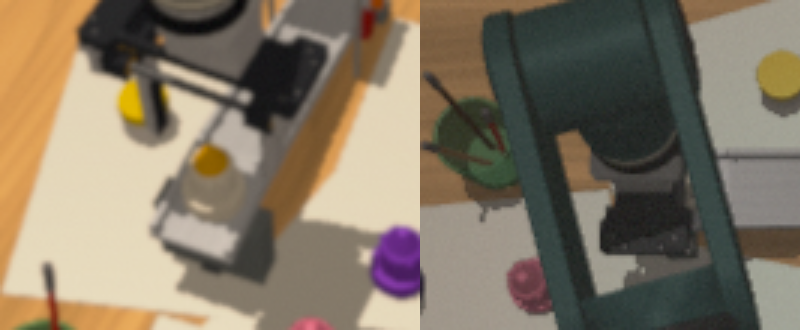

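```bash
python3 - <<'E'
from h import *
for z in(.158,.172,.177):print(z,[proj("side",(.5957+dx,.2287,z)) for dx in(-.047,0,.047)])
print(proj("side",(.597,.230,.164)),proj("top",(.597,.230,.164)))
im=robot.snapshot("side");crop(im,215,185,100,75,8,"f2.png")
E
```

```text
0.158 [array([288.87482484, 235.83372716]), array([271.5212207 , 229.19382906]), array([254.56221563, 222.70491387])]
0.172 [array([288.67786295, 232.57389441]), array([271.14144818, 225.90106106]), array([254.00799376, 219.38155935])]
0.177 [array([288.60648518, 231.39255118]), array([271.00384423, 224.70798403]), array([253.80721431, 218.17759874])]
[270.63601488 228.01188285] [262.31066667 178.28066271]
```

View pics/f2.png

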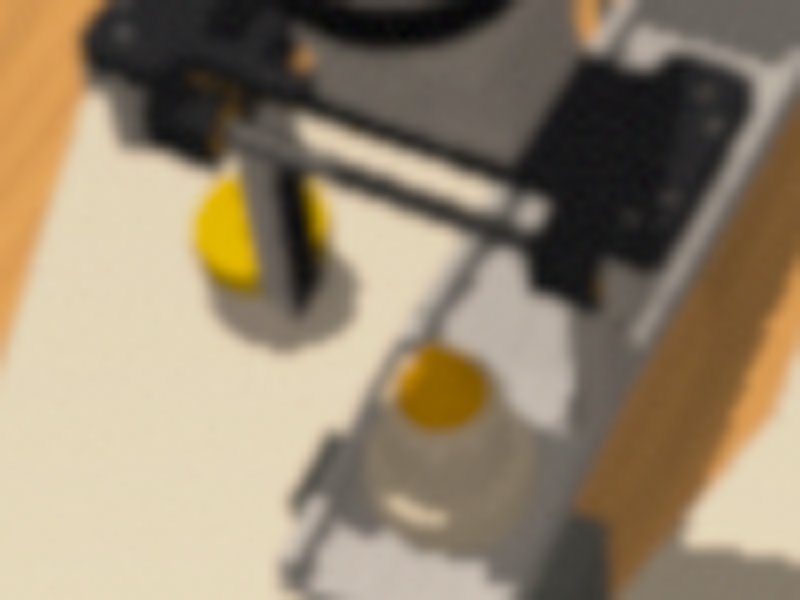

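The picture shows the gold hat tip at full-frame (269.7,228.8), between the fingertips at (252.5,223) and about (289,234), so the gripper is aligned.

>>> carry_out(increments=[[0,[0,0,15],0],[0,[0,0,15],0],[0,[0,0,15],0],[0,[0,0,0],0],[0,[0,0,0],0]])

```text
time: 3.95
tool_pos: [0.5966, 0.2296, 0.1281]
ee_rot: [-3.139, 0.001, 1.571]
wrist_force: [0.4, -0.1, -0.0]
width: 0.0942
finger_force: 0.0
```

>>> carry_out(increments=[[255,[0,0,0],0],[255,[0,0,0],0],[255,[0,0,0],0],[255,[0,0,0],0],[255,[0,0,0],0],[255,[0,0,0],0],[255,[0,0,0],0]])

```text
time: 4.65
tool_pos: [0.5973, 0.2297, 0.1295]
ee_rot: [3.141, 0.0, 1.571]
wrist_force: [1.1, 0.9, -0.2]
width: 0.0415
finger_force: 0.3
```

>>> carry_out(increments=[[255,[0,0,0],0],[255,[0,0,0],0],[255,[0,0,0],0]])

```text
time: 4.95
tool_pos: [0.5973, 0.2297, 0.1295]
ee_rot: [3.141, 0.0, 1.571]
wrist_force: [0.4, 0.4, 0.1]
width: 0.0393
finger_force: 30.0
```

>>> carry_out(increments=[[255,[0,0,-20],0],[255,[0,0,-20],0],[255,[0,0,-20],0],[255,[0,0,-20],0],[255,[0,0,-10],0],[255,[0,0,0],0]])

```text
time: 5.55
tool_pos: [0.5977, 0.23, 0.2211]
ee_rot: [3.139, -0.001, 1.571]
wrist_force: [0.8, 0.5, -2.0]
width: 0.0398
finger_force: 30.0
```

>>> carry_out(increments=[[255,[-42,-12,0],0],[255,[-42,-12,0],0],[255,[-42,-12,0],0],[255,[-42,-12,0],0],[255,[-42,-12,0],0],[255,[-42,-12,0],0],[255,[-42,-12,0],0],[255,[-42,-12,0],0]])

```text
time: 6.35
tool_pos: [0.4996, -0.1075, 0.2177]
ee_rot: [-3.139, -0.001, 1.571]
wrist_force: [1.0, -0.0, -1.2]
width: 0.039
finger_force: 30.0
```

>>> carry_out(increments=[[255,[-42,-12,0],0],[255,[-42,-12,0],0],[255,[-42,-12,0],0],[255,[-42,-12,0],0],[255,[-30,-10,0],0],[255,[-20,-2,0],0],[255,[0,0,0],0]])

```text
time: 7.05
tool_pos: [0.4397, -0.3262, 0.2172]
ee_rot: [-3.139, -0.002, 1.567]
wrist_force: [0.7, -0.6, -2.2]
width: 0.0393
finger_force: 30.0
```

>>> carry_out(increments=[[255,[0,0,40],0],[255,[0,0,40],0],[255,[0,0,40],0],[255,[0,0,30],0],[255,[0,0,15],0],[255,[0,0,0],0],[255,[0,0,0],0]])

```text
time: 7.75
tool_pos: [0.4419, -0.3243, 0.0555]
ee_rot: [3.14, 0.001, 1.571]
wrist_force: [0.0, -0.0, -0.3]
width: 0.0393
finger_force: 30.0
```

>>> carry_out(increments=[[255,[0,0,4],0],[255,[0,0,4],0],[255,[0,0,2],0],[255,[0,0,1],0],[255,[0,0,0],0],[255,[0,0,0],0]])

```text
time: 8.35
tool_pos: [0.4415, -0.3246, 0.0447]
ee_rot: [3.141, 0.001, 1.571]
wrist_force: [-2.3, 2.1, 5.9]
width: 0.0397
finger_force: 30.0
```

Contact is made at 6 N. Release and rise.

>>> carry_out(increments=[[0,[0,0,0],0],[0,[0,0,0],0],[0,[0,0,0],0],[0,[0,0,0],0],[0,[0,0,0],0],[0,[0,0,0],0]])

```text
time: 8.95
tool_pos: [0.4411, -0.3242, 0.0433]
ee_rot: [-3.141, -0.0, 1.571]
wrist_force: [0.5, 0.9, -0.4]
width: 0.0839
finger_force: 0.0
```

>>> carry_out(increments=[[0,[0,0,-10],0],[0,[0,0,-25],0],[0,[0,0,-45],0],[0,[0,0,-45],0],[0,[0,0,-45],0],[0,[0,0,-5],0]])

```text
time: 9.55
tool_pos: [0.4435, -0.3263, 0.2274]
ee_rot: [3.131, 0.01, 1.571]
wrist_force: [0.0, 0.5, 0.1]
width: 0.0943
finger_force: 0.0
```

```bash
python3 - <<'E'
from h import *
s=robot.snapshot("side");t=robot.snapshot("top")
cv2.imwrite("pics/s3.png",s);cv2.imwrite("pics/t3.png",t)
for n,i in(("top",t),("side",s)):
    for b in blobs(i,*PURPLE):print(n,b)
a=cv2.resize(s[80:280,260:460],None,fx=2,fy=2);b=cv2.resize(t[150:350,300:500],None,fx=2,fy=2)
cv2.imwrite("pics/m3.png",np.hstack([a,b]))
E
```

```text
top (array([512.1, 177.9]), [506, 172, 13, 13, 140])
top (array([165.6, 206.8]), [159, 203, 13, 10, 55])
top (array([280.1, 240. ]), [274, 234, 14, 14, 89])
top (array([327.6, 243. ]), [319, 237, 17, 14, 92])
top (array([384.9, 243.1]), [376, 236, 17, 17, 167])
side (array([354.1, 100.3]), [350, 98, 9, 6, 46])
side (array([372. , 188.3]), [364, 177, 16, 22, 255])
side (array([354. , 230.4]), [346, 219, 17, 22, 281])
side (array([333. , 267.3]), [324, 256, 19, 23, 316])
side (array([245.3, 371.6]), [231, 353, 27, 34, 549])
```

View pics/m3.png

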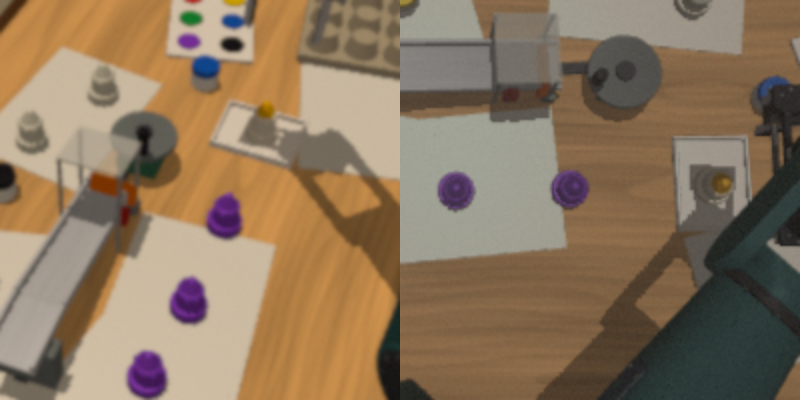

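The finished gnome stands in the tray, with its gold hat at side-crop (265,110) and top-crop (722,184). Three purple gnomes remain, unmoved. The crank is at top-crop (600,74).

>>> carry_out(increments=[[0,[30,24,0],0],[0,[30,24,0],0],[0,[30,24,0],0],[0,[30,24,0],0],[0,[30,25,0],0],[0,[30,25,0],0],[0,[0,0,0],0],[0,[0,0,0],0]])

```text
time: 10.45
tool_pos: [0.5864, -0.1434, 0.2158]
ee_rot: [-3.137, -0.001, 1.573]
wrist_force: [-1.1, -0.3, 0.1]
width: 0.0942
finger_force: 0.0
```

>>> carry_out(increments=[[0,[0,0,30],0],[0,[0,0,30],0],[0,[0,0,30],0],[0,[0,0,20],0],[0,[0,0,12],0],[0,[0,0,0],0],[0,[0,0,0],0]])

```text
time: 11.15
tool_pos: [0.5871, -0.145, 0.0971]
ee_rot: [3.141, 0.0, 1.57]
wrist_force: [0.0, 0.0, 0.3]
width: 0.0939
finger_force: 0.0
```

>>> carry_out(increments=[[255,[0,0,2],0],[255,[0,0,1],0],[255,[0,0,0],0],[255,[0,0,0],0],[255,[0,0,0],0],[255,[0,0,0],0],[255,[0,0,0],0],[255,[0,0,0],0]])

```text
time: 11.95
tool_pos: [0.5872, -0.1442, 0.0935]
ee_rot: [-3.142, 0.0, 1.571]
wrist_force: [0.9, -0.4, -0.4]
width: 0.0332
finger_force: 0.0
```

>>> carry_out(increments=[[255,[0,0,0],0],[255,[0,0,0],0],[255,[0,0,0],0],[255,[0,0,0],0]])

```text
time: 12.35
tool_pos: [0.5874, -0.1443, 0.0935]
ee_rot: [3.141, 0.0, 1.571]
wrist_force: [1.5, -1.0, -1.1]
width: 0.0175
finger_force: 30.0
```

>>> carry_out(increments=[[255,[1.6,15.2,0],0],[255,[-3.7,14.8,0],0],[255,[-8.5,12.7,0],0],[255,[-12.4,8.9,0],0],[255,[0,0,0],0]])

```text
time: 12.85
tool_pos: [0.6415, -0.1671, 0.0935]
ee_rot: [3.137, -0.001, 1.571]
wrist_force: [6.7, 1.3, -2.7]
width: 0.0175
finger_force: 30.0
```

>>> carry_out(increments=[[255,[-14.7,6.3,0],0],[255,[-15.2,0,0],0],[255,[-14,-6.2,0],0],[255,[-11,-10.6,0],0],[255,[0,0,0],0]])

```text
time: 13.35
tool_pos: [0.6253, -0.2233, 0.0935]
ee_rot: [-3.138, -0.002, 1.569]
wrist_force: [-4.2, 3.2, 3.2]
width: 0.0176
finger_force: 30.0
```

>>> carry_out(increments=[[255,[-6.2,-14.6,0],0],[255,[-1.6,-15.2,0],0],[255,[3.7,-14.8,0],0],[255,[8.5,-12.7,0],0],[255,[12.4,-8.9,0],0],[255,[0,0,0],0]])

```text
time: 13.95
tool_pos: [0.5619, -0.2047, 0.0935]
ee_rot: [3.138, -0.001, 1.571]
wrist_force: [4.1, 3.4, -1.0]
width: 0.0175
finger_force: 30.0
```

```bash
python3 - <<'E'
from h import *
s=robot.snapshot("side");t=robot.snapshot("top")
cv2.imwrite("pics/s4.png",s);cv2.imwrite("pics/t4.png",t)
for n,i in(("top0",cv2.imread("pics/top0.png")),("side0",cv2.imread("pics/side0.png")),("top",t),("side",s)):
    print(n,"orange/red",[(b[0].tolist(),b[1]) for b in blobs(i,(0,150,60),(11,255,255),8) if 280<b[0][0]<410 and 120<b[0][1]<220])
E
```

```text
top0 orange/red [([371.8, 194.8], [371, 193, 3, 5, 8])]
side0 orange/red [([316.4, 174.6], [312, 170, 7, 8, 13]), ([322.5, 187.6], [321, 182, 4, 12, 37])]
top orange/red [([365.8, 195.2], [364, 193, 5, 5, 8])]
side orange/red [([316.2, 177.6], [311, 172, 8, 9, 16]), ([323.0, 184.6], [321, 175, 6, 18, 57])]
```

>>> carry_out(increments=[[255,[14.7,-4.3,0],0],[255,[15.2,1.1,0],0],[255,[14,6.2,0],0],[255,[11,10.6,0],0],[255,[6.7,13.8,0],0],[255,[0,0,0],0]])

```text
time: 14.65
tool_pos: [0.5911, -0.1431, 0.0935]
ee_rot: [3.14, 0.001, 1.572]
wrist_force: [2.5, -3.0, -2.1]
width: 0.0173
finger_force: 30.0
```

```bash
python3 - <<'E'
from h import *
s=robot.snapshot("side");t=robot.snapshot("top")
cv2.imwrite("pics/s5.png",s);cv2.imwrite("pics/t5.png",t)
a=cv2.resize(s[150:220,285:345],None,fx=6,fy=6,interpolation=2);b=cv2.resize(t[160:230,340:410],None,fx=6,fy=6,interpolation=2)
cv2.imwrite("pics/m5.png",np.hstack([a,b]))
E
```

```text
(no output)
```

View pics/m5.png

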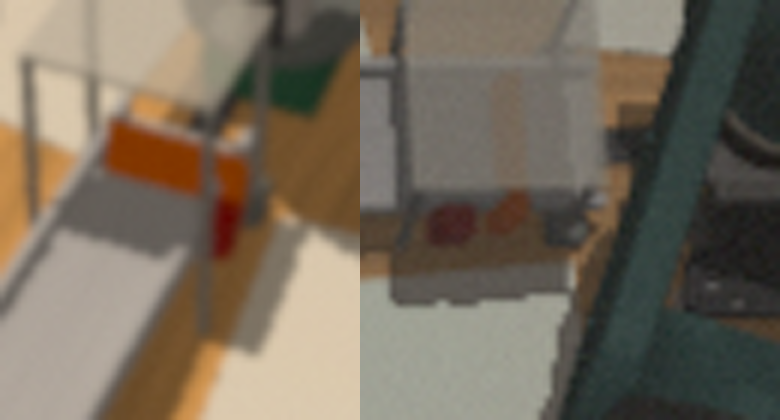

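The picture shows the orange lug at top-crop x≈490 and the red block's edge at x≈475. That leaves a gap of about 7 mm, roughly a third of a turn.

>>> carry_out(increments=[[255,[1.6,15.2,0],0],[255,[-3.7,14.8,0],0],[255,[-8.5,12.7,0],0],[255,[0,0,0],0]])

```text
time: 15.15
tool_pos: [0.6326, -0.1543, 0.0935]
ee_rot: [-3.141, -0.001, 1.571]
wrist_force: [2.3, -1.5, 0.5]
width: 0.0176
finger_force: 30.0
```

>>> carry_out(increments=[[255,[-12.4,8.9,0],0],[255,[0,0,0],0]])

```text
time: 15.35
tool_pos: [0.6413, -0.1665, 0.0935]
ee_rot: [3.141, -0.001, 1.57]
wrist_force: [1.7, 0.0, -1.2]
width: 0.0177
finger_force: 30.0
```

>>> carry_out(increments=[[255,[-7.2,2.8,0],0],[255,[0,0,0],0]])

```text
time: 15.55
tool_pos: [0.644, -0.1736, 0.0935]
ee_rot: [3.141, -0.001, 1.571]
wrist_force: [2.4, 1.7, -0.2]
width: 0.0178
finger_force: 30.0
```

>>> carry_out(increments=[[255,[-7.5,1.5,0],0],[255,[0,0,0],0]])

```text
time: 15.75
tool_pos: [0.6456, -0.1821, 0.0935]
ee_rot: [3.141, 0.001, 1.57]
wrist_force: [2.9, 1.0, -0.6]
width: 0.0174
finger_force: 30.0
```

>>> carry_out(increments=[[255,[-7.7,0.1,0],0],[255,[0,0,0],0]])

```text
time: 15.95
tool_pos: [0.6455, -0.1906, 0.0935]
ee_rot: [3.141, 0.001, 1.57]
wrist_force: [2.5, -0.2, -1.1]
width: 0.0173
finger_force: 30.0
```

>>> carry_out(increments=[[255,[-7.5,-1.2,0],0],[255,[0,0,0],0]])

```text
time: 16.15
tool_pos: [0.644, -0.1983, 0.0935]
ee_rot: [-3.142, 0.002, 1.57]
wrist_force: [2.5, -1.6, -1.0]
width: 0.0173
finger_force: 30.0
```

>>> carry_out(increments=[[255,[-7.3,-2.5,0],0],[255,[0,0,0],0]])

```text
time: 16.35
tool_pos: [0.6412, -0.2055, 0.0935]
ee_rot: [-3.141, 0.002, 1.57]
wrist_force: [1.9, -1.1, -0.7]
width: 0.0174
finger_force: 30.0
```

>>> carry_out(increments=[[255,[-6.7,-3.7,0],0],[255,[0,0,0],0]])

```text
time: 16.55
tool_pos: [0.6372, -0.2119, 0.0935]
ee_rot: [-3.141, 0.001, 1.57]
wrist_force: [1.0, -1.4, -0.6]
width: 0.0174
finger_force: 30.0
```

```bash
python3 - <<'E'
from h import *
s=robot.snapshot("side");t=robot.snapshot("top")
for p in (5,):
  for n,i in(("top5",cv2.imread("pics/t5.png")),("side5",cv2.imread("pics/s5.png")),("top",t),("side",s)):
    print(n,[(b[0].tolist(),b[1]) for b in blobs(i,(0,110,45),(12,255,255),8) if 280<b[0][0]<380 and 150<b[0][1]<210])
a=cv2.resize(s[150:220,285:345],None,fx=6,fy=6,interpolation=2);b=cv2.resize(t[160:230,340:410],None,fx=6,fy=6,interpolation=2)
cv2.imwrite("pics/m6.png",np.hstack([a,b]))
E
```

```text
top5 [([364.3, 195.4], [361, 192, 7, 8, 37]), ([354.7, 197.2], [351, 195, 9, 6, 35])]
side5 [([310.3, 176.1], [302, 170, 17, 13, 88]), ([322.6, 184.4], [320, 175, 7, 19, 88])]
top [([359.0, 196.0], [351, 192, 15, 9, 64])]
side [([309.8, 177.5], [302, 171, 17, 13, 67]), ([322.3, 185.1], [320, 177, 6, 17, 78])]
```

View pics/m6.png

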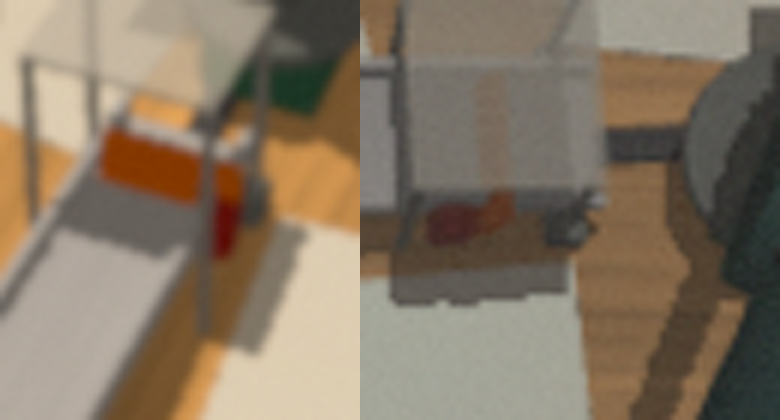

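The lug (crop x≈475–512) now all but meets the red block. I'll keep going in small steps until the resistance rises.

>>> carry_out(increments=[[255,[-6,-4.8,0],0],[255,[0,0,0],0]])

```text
time: 16.85
tool_pos: [0.6326, -0.2173, 0.0935]
ee_rot: [-3.141, 0.0, 1.57]
wrist_force: [1.2, -0.9, -0.6]
width: 0.0177
finger_force: 30.0
```

>>> carry_out(increments=[[255,[-5,-5.8,0],0],[255,[0,0,0],0]])

```text
time: 17.05
tool_pos: [0.6265, -0.2223, 0.0935]
ee_rot: [-3.14, 0.0, 1.57]
wrist_force: [1.2, -0.9, -0.6]
width: 0.0176
finger_force: 30.0
```

>>> carry_out(increments=[[255,[-3.9,-6.6,0],0],[255,[0,0,0],0]])

```text
time: 17.25
tool_pos: [0.6197, -0.226, 0.0935]
ee_rot: [-3.14, 0.0, 1.57]
wrist_force: [-0.2, -0.6, -0.2]
width: 0.0177
finger_force: 30.0
```

>>> carry_out(increments=[[255,[-2.8,-7.2,0],0],[255,[0,0,0],0]])

```text
time: 17.45
tool_pos: [0.6124, -0.2286, 0.0935]
ee_rot: [-3.14, -0.0, 1.57]
wrist_force: [0.2, -0.5, 0.2]
width: 0.0175
finger_force: 30.0
```

>>> carry_out(increments=[[255,[-1.5,-7.5,0],0],[255,[0,0,0],0]])

```text
time: 17.65
tool_pos: [0.605, -0.2298, 0.0935]
ee_rot: [-3.14, -0.0, 1.571]
wrist_force: [-0.2, 0.9, 1.1]
width: 0.0174
finger_force: 30.0
```

>>> carry_out(increments=[[255,[-0.1,-7.7,0],0],[255,[0,0,0],0]])

```text
time: 17.85
tool_pos: [0.5974, -0.2297, 0.0935]
ee_rot: [-3.14, -0.001, 1.571]
wrist_force: [0.1, 1.8, 1.6]
width: 0.0172
finger_force: 30.0
```

>>> carry_out(increments=[[255,[1.2,-7.5,0],0],[255,[0,0,0],0]])

```text
time: 18.05
tool_pos: [0.5906, -0.2284, 0.0935]
ee_rot: [3.141, -0.0, 1.571]
wrist_force: [2.7, 0.7, -0.3]
width: 0.0179
finger_force: 30.0
```

>>> carry_out(increments=[[255,[2.5,-7.3,0],0],[255,[0,0,0],0]])

```text
time: 18.25
tool_pos: [0.59, -0.2282, 0.0937]
ee_rot: [3.125, 0.006, 1.571]
wrist_force: [20.8, -5.2, -11.5]
width: 0.0175
finger_force: 30.0
```

>>> carry_out(increments=[[255,[3.7,-6.7,0],0],[255,[0,0,0],0]])

```text
time: 18.45
tool_pos: [0.5894, -0.2273, 0.0938]
ee_rot: [3.11, 0.012, 1.571]
wrist_force: [36.0, -11.4, -21.2]
width: 0.0172
finger_force: 30.0
```

```bash
python3 - <<'E'
from h import *
s=robot.snapshot("side");t=robot.snapshot("top")
a=cv2.resize(s[150:220,285:345],None,fx=6,fy=6,interpolation=2);b=cv2.resize(t[160:230,340:410],None,fx=6,fy=6,interpolation=2)
cv2.imwrite("pics/m7.png",np.hstack([a,b]))
A=cv2.imread("pics/m6.png")
for q in(A,np.hstack([a,b])):
    h=cv2.cvtColor(q[60:180,460:560],cv2.COLOR_BGR2HSV)[...,1].astype(float).mean(0);w=np.clip(h-h.min()-0.4*np.ptp(h),0,None);print("stop centre px",460+(w*np.arange(100)).sum()/w.sum())
E
```

```text
stop centre px 493.13398168256066
stop centre px 485.1701813701613
```

The hard stop is reached: 36 N, and the lug is against the block. I'll relax the command almost fully and then open.

>>> carry_out(increments=[[255,[-3.7,6.7,0],0],[255,[-2,5.7,0],0],[255,[0,0,0],0],[255,[0,0,0],0]])

```text
time: 18.95
tool_pos: [0.5904, -0.2278, 0.0935]
ee_rot: [3.139, -0.0, 1.571]
wrist_force: [6.0, 1.8, -1.5]
width: 0.0173
finger_force: 30.0
```

>>> carry_out(increments=[[0,[0,0,0],0],[0,[0,0,0],0],[0,[0,0,0],0],[0,[0,0,0],0],[0,[0,0,0],0]])

```text
time: 19.45
tool_pos: [0.589, -0.2285, 0.0935]
ee_rot: [-3.141, 0.0, 1.571]
wrist_force: [-0.3, -0.1, 0.8]
width: 0.0541
finger_force: 0.0
```

>>> carry_out(increments=[[0,[0,0,-10],0],[0,[0,0,-30],0],[0,[0,0,-40],0],[0,[0,0,-40],0],[0,[0,0,-5],0],[0,[0,-40,0],0],[0,[0,-40,0],0],[0,[0,-40,0],0]])

```text
time: 20.25
tool_pos: [0.4679, -0.228, 0.2178]
ee_rot: [-3.14, -0.0, 1.571]
wrist_force: [-0.1, 0.3, 0.9]
width: 0.0939
finger_force: 0.0
```

```bash
cat > g.py <<'E'
from h import *
np.set_printoptions(precision=4,suppress=True)
def gn():
    s=robot.snapshot("side");t=robot.snapshot("top");r={}
    for n,i in(("top",t),("side",s)):
        m=cv2.inRange(cv2.cvtColor(i,cv2.COLOR_BGR2HSV),(120,70,25),(160,255,255))
        c,_,st,ce=cv2.connectedComponentsWithStats(cv2.morphologyEx(m,cv2.MORPH_OPEN,np.ones((3,3))))
        r[n]=[(ce[k],st[k].tolist()) for k in range(1,c) if 60<st[k][4]<600]
    for pt,st in r["top"]:
        foot=plane("top",pt,.025);b=None
        for ps,ss in r["side"]:
            P,e=tri(ps,pt)
            if e<.012 and -.02<P[2]<.18:b=(P,e,ss)
        print("top",pt,st,"->",foot, "tri",b)
    return s,t
E
python3 - <<'E'
from g import *
s,t=gn();cv2.imwrite("pics/t8.png",t);cv2.imwrite("pics/s8.png",s)
print(robot.get_obs()["tool_pos"])
E
```

```text
top [512.2288 177.902 ] [506, 172, 14, 13, 153] -> [ 0.6322 -0.4942  0.025 ] tri None
top [164.7729 211.9614] [155, 203, 18, 18, 207] -> [0.5242 0.5341 0.025 ] tri (array([0.5183, 0.5247, 0.0488]), np.float64(0.005475687483499423), [231, 353, 27, 34, 588])
top [282.082  241.2377] [274, 233, 17, 17, 244] -> [0.4401 0.1874 0.025 ] tri (array([0.4418, 0.1882, 0.018 ]), np.float64(0.0024099203899154934), [324, 256, 19, 23, 345])
top [384.5492 243.7462] [376, 235, 18, 18, 264] -> [ 0.4344 -0.1109  0.025 ] tri (array([ 0.4359, -0.1112,  0.0219]), np.float64(0.002611632469975521), [364, 177, 16, 22, 273])
top [327.4472 244.9431] [319, 237, 18, 17, 246] -> [0.43   0.0552 0.025 ] tri (array([0.4318, 0.0554, 0.0208]), np.float64(0.0031025679166465417), [345, 219, 18, 22, 308])
[ 0.4653 -0.2277  0.2178]
```

>>> carry_out(increments=[[0,[40,-11,0],0],[0,[40,-11,0],0],[0,[37,-12,0],0],[0,[0,0,40],0],[0,[0,0,40],0],[0,[0,0,0],0],[0,[0,0,0],0]])

```text
time: 21.05
tool_pos: [0.4356, -0.1111, 0.1386]
ee_rot: [-3.141, -0.0, 1.571]
wrist_force: [0.4, -0.3, 0.2]
width: 0.0938
finger_force: 0.0
```

>>> carry_out(increments=[[0,[0,0,40],0],[0,[0,0,30],0],[0,[0,0,20],0],[0,[0,0,10],0],[255,[0,0,0],0],[255,[0,0,0],0],[255,[0,0,0],0],[255,[0,0,0],0]])

```text
time: 21.85
tool_pos: [0.4364, -0.1117, 0.04]
ee_rot: [3.139, 0.001, 1.571]
wrist_force: [-0.3, 0.7, -0.2]
width: 0.0654
finger_force: 0.0
```

>>> carry_out(increments=[[255,[0,0,0],0],[255,[0,0,0],0],[255,[0,0,0],0],[255,[0,0,0],0],[255,[0,0,0],0],[255,[0,0,0],0],[255,[0,0,0],0]])

```text
time: 22.55
tool_pos: [0.4355, -0.1113, 0.0386]
ee_rot: [3.141, 0.0, 1.571]
wrist_force: [0.4, -0.3, 0.7]
width: 0.0396
finger_force: 30.0
```

>>> carry_out(increments=[[255,[0,0,-40],0],[255,[0,0,-45],0],[255,[0,0,-45],0],[255,[0,0,-45],0],[255,[40,10,-5],0],[255,[40,19,0],0],[255,[40,19,0],0],[255,[40,19,0],0]])

```text
time: 23.35
tool_pos: [0.5024, 0.0502, 0.2179]
ee_rot: [-3.141, 0.0, 1.57]
wrist_force: [0.4, -0.2, -1.4]
width: 0.0394
finger_force: 30.0
```

>>> carry_out(increments=[[255,[40,20,0],0],[255,[40,20,0],0],[255,[40,20,0],0],[255,[40,20,0],0],[255,[21,15,0],0],[255,[0,0,30],0],[255,[0,0,30],0],[255,[0,0,10],0]])

```text
time: 24.15
tool_pos: [0.5948, 0.2293, 0.1428]
ee_rot: [-3.132, 0.003, 1.571]
wrist_force: [-0.5, 0.7, -2.4]
width: 0.0396
finger_force: 30.0
```

>>> carry_out(increments=[[255,[0,0,10],0],[255,[0,0,5],0],[255,[0,0,2],0],[255,[0,0,0],0],[255,[0,0,0],0]])

```text
time: 24.65
tool_pos: [0.598, 0.2298, 0.1329]
ee_rot: [3.139, -0.001, 1.571]
wrist_force: [-0.8, 0.4, -1.6]
width: 0.0396
finger_force: 30.0
```

>>> carry_out(increments=[[255,[0,0,1],0],[255,[0,0,1],0],[255,[0,0,1],0],[255,[0,0,0],0],[255,[0,0,0],0]])

```text
time: 25.15
tool_pos: [0.5973, 0.2297, 0.1284]
ee_rot: [-3.142, 0.0, 1.571]
wrist_force: [0.1, 0.5, -2.3]
width: 0.0395
finger_force: 30.0
```

>>> carry_out(increments=[[255,[0,0,0.7],0],[255,[0,0,0.5],0],[255,[0,0,0],0],[255,[0,0,0],0]])

```text
time: 25.55
tool_pos: [0.5973, 0.2298, 0.1284]
ee_rot: [3.141, -0.0, 1.571]
wrist_force: [-2.6, -1.3, 5.7]
width: 0.0397
finger_force: 30.0
```

>>> carry_out(increments=[[0,[0,0,0],0],[0,[0,0,0],0],[0,[0,0,0],0],[0,[0,0,0],0],[0,[0,0,0],0],[0,[0,0,0],0],[0,[0,0,-10],0],[0,[0,0,-20],0]])

```text
time: 26.35
tool_pos: [0.5963, 0.2294, 0.1559]
ee_rot: [-3.138, 0.001, 1.571]
wrist_force: [0.1, -0.6, -0.1]
width: 0.094
finger_force: 0.0
```

>>> carry_out(increments=[[0,[0,0,-40],0],[255,[10,0,-5],0],[255,[20,0,0],0],[255,[20,0,0],0],[255,[0,0,0],0],[255,[0,0,0],0],[255,[0,0,0],0],[255,[0,0,0],0]])

```text
time: 27.15
tool_pos: [0.5972, 0.2792, 0.2016]
ee_rot: [-3.141, 0.001, 1.57]
wrist_force: [-0.3, 0.6, 0.0]
width: 0.0413
finger_force: 0.0
```

>>> carry_out(increments=[[255,[0,0,0],0],[255,[0,0,0],0],[255,[0,0,0],0],[255,[0,0,0],0],[255,[0,0,0],0],[255,[0,0,0],0]])

```text
time: 27.75
tool_pos: [0.5973, 0.2797, 0.2023]
ee_rot: [3.141, 0.0, 1.571]
wrist_force: [0.2, 0.8, -0.3]
width: 0.0006
finger_force: 0.0
```

```bash
python3 - <<'E'
from g import *
s,t=gn();print(robot.get_obs()["tool_pos"],robot.get_obs()["width"])
a=cv2.resize(s[150:290,220:360],None,fx=2.8,fy=2.8);b=cv2.resize(t[120:260,230:370],None,fx=2.8,fy=2.8)
cv2.imwrite("pics/m9.png",np.hstack([a,b]))
E
```

```text
top [512.2697 177.8816] [506, 172, 14, 13, 152] -> [ 0.6323 -0.4943  0.025 ] tri None
top [266.4593 182.7926] [258, 174, 18, 19, 270] -> [0.6133 0.2372 0.025 ] tri (array([0.5981, 0.227 , 0.1033]), np.float64(0.001587091920108877), [262, 227, 21, 26, 400])
top [166.7082 212.7082] [155, 203, 22, 20, 281] -> [0.522  0.5283 0.025 ] tri (array([0.5189, 0.5226, 0.04  ]), np.float64(0.002301349642458322), [231, 353, 27, 34, 588])
top [282.0482 241.2771] [274, 233, 17, 18, 249] -> [0.44   0.1874 0.025 ] tri (array([0.4417, 0.1883, 0.0177]), np.float64(0.002571028831844475), [324, 256, 19, 23, 344])
top [327.4472 244.9431] [319, 237, 18, 17, 246] -> [0.43   0.0552 0.025 ] tri (array([0.4318, 0.0554, 0.0208]), np.float64(0.0031025679166465417), [345, 219, 18, 22, 308])
[0.5973 0.2798 0.2022] 0.00038419688105327705
```

View pics/m9.png

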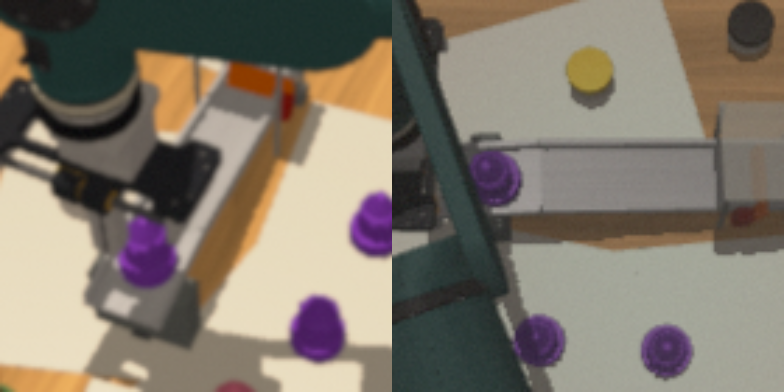

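```bash
python3 - <<'E'
from h import *
t=cv2.imread("pics/top0.png");g=cv2.cvtColor(t,cv2.COLOR_BGR2GRAY).astype(float)
# wall dark-line positions along columns on slope
for u,z in((290,.102-.2*.012),(300,.094),(320,.083),(340,.072)):
    col=g[165:202,u-2:u+3].mean(1);print(u,col.astype(int).tolist())
E
```

```text
290 [145, 145, 145, 145, 133, 124, 103, 74, 109, 120, 123, 123, 122, 124, 124, 123, 122, 121, 122, 123, 123, 124, 121, 123, 124, 122, 123, 122, 123, 124, 93, 69, 68, 64, 65, 67, 65]
300 [145, 144, 145, 145, 133, 123, 101, 74, 106, 118, 120, 119, 120, 120, 122, 121, 119, 120, 121, 122, 121, 122, 120, 120, 121, 121, 122, 120, 122, 123, 83, 66, 66, 68, 65, 65, 63]
320 [145, 145, 145, 147, 131, 120, 90, 71, 105, 113, 115, 116, 115, 118, 118, 117, 116, 117, 117, 118, 117, 117, 118, 118, 119, 120, 121, 119, 118, 109, 77, 61, 61, 63, 65, 63, 64]
340 [125, 130, 130, 133, 124, 115, 86, 69, 103, 111, 112, 112, 113, 115, 113, 113, 113, 112, 113, 113, 115, 114, 113, 115, 115, 114, 116, 115, 115, 96, 71, 61, 63, 66, 65, 63, 63]
```

>>> carry_out(increments=[[255,[0,0,25],0],[255,[0,0,30],0],[255,[0,0,20],0],[255,[0,0,10],0],[255,[0,0,0],0],[255,[0,0,0],0]])

```text
time: 28.45
tool_pos: [0.5979, 0.28, 0.1183]
ee_rot: [3.14, -0.001, 1.571]
wrist_force: [0.6, 0.4, 0.6]
width: 0.0006
finger_force: 0.0
```

>>> carry_out(increments=[[255,[-10,0,0],0],[255,[-10,0.5,0],0],[255,[-10,0.5,0],0],[255,[-10,0.5,0],0],[255,[-10,0.5,0],0],[255,[-10,0.5,0],0],[255,[-10,0.5,0],0],[255,[-10,0.5,0],0]])

```text
time: 29.25
tool_pos: [0.6007, 0.1984, 0.1168]
ee_rot: [-3.141, 0.001, 1.571]
wrist_force: [-0.7, -0.1, 0.1]
width: 0.0005
finger_force: 0.2
```

>>> carry_out(increments=[[255,[-10,0.5,0],0],[255,[-10,0.5,1],0],[255,[-10,0.5,2],0],[255,[-10,0.5,2],0],[255,[-10,0.5,2],0],[255,[-10,0.5,2],0],[255,[-10,0.5,2],0],[255,[0,0,0],0]])

```text
time: 30.05
tool_pos: [0.6042, 0.1281, 0.1057]
ee_rot: [-3.141, 0.001, 1.569]
wrist_force: [0.1, 0.7, -1.1]
width: 0.0005
finger_force: 0.0
```

```bash
python3 - <<'E'
from g import *
s,t=gn();print(robot.get_obs()["tool_pos"],robot.get_obs()["width"])
a=cv2.resize(s[130:270,220:360],None,fx=2.8,fy=2.8);b=cv2.resize(t[120:260,230:370],None,fx=2.8,fy=2.8)
cv2.imwrite("pics/m10.png",np.hstack([a,b]))
E
```

```text
top [512.2733 177.88  ] [506, 172, 14, 13, 150] -> [ 0.6323 -0.4943  0.025 ] tri None
top [314.5946 184.0721] [311, 174, 8, 19, 111] -> [0.6102 0.0941 0.025 ] tri (array([0.596 , 0.0924, 0.0818]), np.float64(0.0053963565876766414), [292, 201, 11, 15, 132])
top [164.9484 211.9296] [155, 203, 19, 18, 213] -> [0.5243 0.5336 0.025 ] tri (array([0.5185, 0.5245, 0.048 ]), np.float64(0.005409135990796403), [231, 353, 27, 34, 589])
top [331.7619 244.2667] [328, 237, 9, 16, 105] -> [0.4321 0.0427 0.025 ] tri (array([0.4349, 0.0424, 0.0014]), np.float64(0.002771147407805696), [345, 219, 18, 22, 306])
[0.6043 0.1294 0.1062] 6.193946481872464e-05
```

View pics/m10.png

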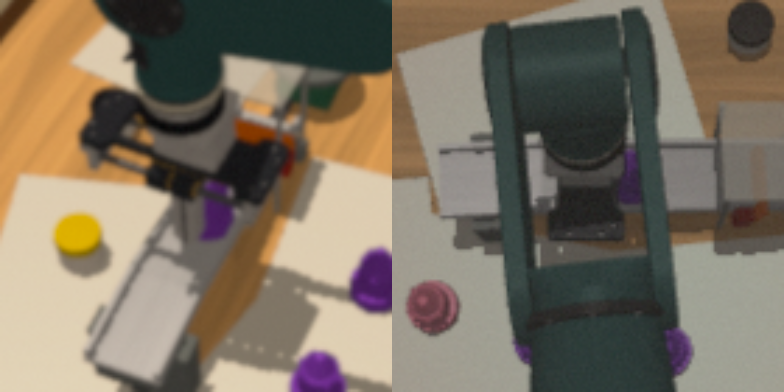

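The purple gnome stands in the channel just ahead of the closed fingers. I'll push on to about y 0.08.

>>> carry_out(increments=[[255,[-10,0.5,2],0],[255,[-10,0.5,2],0],[255,[-10,0.5,2],0],[255,[-10,0.5,2],0],[255,[-10,0.5,2],0],[255,[0,0,0],0],[255,[10,-0.5,-2],0],[255,[20,0,-10],0]])

```text
time: 30.95
tool_pos: [0.6055, 0.1094, 0.107]
ee_rot: [-3.139, 0.0, 1.569]
wrist_force: [0.1, 0.1, -0.2]
width: 0.0007
finger_force: 0.0
```

>>> carry_out(increments=[[0,[20,0,-30],0],[0,[0,0,-40],0],[0,[0,0,-40],0],[0,[0,-40,0],0],[0,[0,-40,0],0],[0,[0,-40,0],0],[0,[0,0,0],0],[0,[0,0,0],0]])

```text
time: 31.75
tool_pos: [0.486, 0.1306, 0.219]
ee_rot: [3.14, -0.0, 1.572]
wrist_force: [0.3, 0.7, -0.0]
width: 0.061
finger_force: 0.0
```

```bash
python3 - <<'E'
from g import *
s,t=gn();print(robot.get_obs()["tool_pos"],robot.get_obs()["width"]);cv2.imwrite("pics/t11.png",t);cv2.imwrite("pics/s11.png",s)
E
```

```text
top [512.2645 177.7935] [506, 171, 14, 14, 155] -> [ 0.6325 -0.4943  0.025 ] tri None
top [333.0607 182.7929] [324, 174, 19, 19, 280] -> [0.6144 0.0393 0.025 ] tri (array([0.6033, 0.0411, 0.0891]), np.float64(0.004120261180376757), [292, 178, 18, 26, 353])
top [165.3256 212.2419] [155, 203, 19, 18, 215] -> [0.5234 0.5324 0.025 ] tri (array([0.5184, 0.5241, 0.0464]), np.float64(0.004339038849921791), [231, 353, 27, 34, 587])
top [277.0128 240.4231] [274, 234, 7, 14, 78] -> [0.4424 0.2022 0.025 ] tri (array([0.4403, 0.2004, 0.0406]), np.float64(0.002046657220214216), [324, 256, 19, 23, 351])
top [331.4153 244.5169] [327, 237, 10, 17, 118] -> [0.4313 0.0437 0.025 ] tri (array([0.4344, 0.0435, 0.0023]), np.float64(0.0033652834335216545), [345, 219, 18, 23, 314])
[0.4873 0.1303 0.2188] 0.06882305279412161
```

>>> carry_out(increments=[[0,[28,-23,0],0],[0,[28.5,-22.5,0],0],[0,[0,0,40],0],[0,[0,0,40],0],[0,[0,0,0],0],[0,[0,0,0],0]])

```text
time: 32.45
tool_pos: [0.4415, 0.1863, 0.1382]
ee_rot: [-3.14, 0.0, 1.571]
wrist_force: [0.8, 0.8, 0.5]
width: 0.0939
finger_force: 0.0
```

>>> carry_out(increments=[[0,[0,0,40],0],[0,[0,0,30],0],[0,[0,0,20],0],[0,[0,0,10],0],[255,[0,0,0],0],[255,[0,0,0],0],[255,[0,0,0],0],[255,[0,0,0],0]])

```text
time: 33.25
tool_pos: [0.442, 0.1865, 0.0398]
ee_rot: [3.139, -0.001, 1.571]
wrist_force: [-0.1, -0.4, -0.6]
width: 0.0653
finger_force: 0.0
```

>>> carry_out(increments=[[255,[0,0,0],0],[255,[0,0,0],0],[255,[0,0,0],0],[255,[0,0,0],0],[255,[0,0,0],0],[255,[0,0,0],0],[255,[0,0,0],0]])

```text
time: 33.95
tool_pos: [0.441, 0.1863, 0.0384]
ee_rot: [3.141, -0.0, 1.571]
wrist_force: [0.7, -0.8, 1.7]
width: 0.0393
finger_force: 30.0
```

>>> carry_out(increments=[[255,[0,0,-40],0],[255,[0,0,-45],0],[255,[0,0,-45],0],[255,[0,0,-45],0],[255,[0,10,-5],0],[255,[0,35,0],0],[255,[10,35,0],0],[255,[10,35,0],0]])

```text
time: 34.75
tool_pos: [0.5566, 0.2061, 0.2162]
ee_rot: [-3.139, 0.001, 1.57]
wrist_force: [-0.8, -0.2, -1.0]
width: 0.0396
finger_force: 30.0
```

>>> carry_out(increments=[[255,[12,21,0],0],[255,[12,20,0],0],[255,[0,0,30],0],[255,[0,0,30],0],[255,[0,0,15],0],[255,[0,0,10],0],[255,[0,0,3],0],[255,[0,0,0],0]])

```text
time: 35.55
tool_pos: [0.5971, 0.2303, 0.1307]
ee_rot: [3.141, -0.0, 1.571]
wrist_force: [-0.4, -0.4, -1.3]
width: 0.0397
finger_force: 30.0
```

>>> carry_out(increments=[[255,[0,0,1],0],[255,[0,0,1],0],[255,[0,0,0],0],[255,[0,0,0],0]])

```text
time: 35.95
tool_pos: [0.597, 0.2303, 0.1288]
ee_rot: [3.141, -0.0, 1.571]
wrist_force: [0.1, -0.2, -1.5]
width: 0.0394
finger_force: 30.0
```

>>> carry_out(increments=[[255,[0,0,0.7],0],[255,[0,0,0.5],0],[255,[0,0,0],0],[255,[0,0,0],0]])

```text
time: 36.35
tool_pos: [0.5971, 0.2303, 0.1281]
ee_rot: [3.14, -0.0, 1.571]
wrist_force: [-1.3, -0.5, 5.0]
width: 0.0395
finger_force: 30.0
```

>>> carry_out(increments=[[0,[0,0,0],0],[0,[0,0,0],0],[0,[0,0,0],0],[0,[0,0,0],0],[0,[0,0,0],0],[0,[0,0,0],0],[0,[0,0,-10],0],[0,[0,0,-20],0]])

```text
time: 37.15
tool_pos: [0.5958, 0.2299, 0.1557]
ee_rot: [-3.138, 0.001, 1.571]
wrist_force: [0.4, 0.7, 0.4]
width: 0.0939
finger_force: 0.0
```

>>> carry_out(increments=[[0,[0,0,-40],0],[255,[10,0,-5],0],[255,[20,0,0],0],[255,[20,0,0],0],[255,[0,0,0],0],[255,[0,0,0],0],[255,[0,0,0],0],[255,[0,0,0],0]])

```text
time: 37.95
tool_pos: [0.5967, 0.2797, 0.2014]
ee_rot: [-3.141, 0.001, 1.57]
wrist_force: [-0.3, 0.5, 0.1]
width: 0.0413
finger_force: 0.0
```

>>> carry_out(increments=[[255,[0,0,0],0],[255,[0,0,0],0],[255,[0,0,0],0],[255,[0,0,0],0],[255,[0,0,0],0],[255,[0,0,0],0]])

```text
time: 38.55
tool_pos: [0.5968, 0.2802, 0.2021]
ee_rot: [3.142, 0.0, 1.571]
wrist_force: [-0.0, -0.6, 0.5]
width: 0.0005
finger_force: 0.0
```

```bash
python3 - <<'E'
from g import *
s,t=gn();print(robot.get_obs()["tool_pos"],robot.get_obs()["width"])
E
```

```text
top [512.2733 177.88  ] [506, 172, 14, 13, 150] -> [ 0.6323 -0.4943  0.025 ] tri None
top [265.3506 182.7012] [257, 174, 17, 19, 251] -> [0.6136 0.2405 0.025 ] tri (array([0.5979, 0.2299, 0.1043]), np.float64(0.0011818357817091271), [262, 227, 20, 27, 408])
top [328.6331 182.6691] [320, 174, 18, 19, 278] -> [0.6147 0.0524 0.025 ] tri (array([0.6023, 0.0536, 0.094 ]), np.float64(0.0036557107644004695), [290, 181, 18, 26, 335])
top [167.6431 213.2765] [155, 203, 25, 21, 311] -> [0.5204 0.5254 0.025 ] tri (array([0.5189, 0.5215, 0.0359]), np.float64(0.00011192759697920381), [231, 353, 27, 34, 587])
top [327.4098 244.9385] [319, 237, 18, 17, 244] -> [0.4301 0.0553 0.025 ] tri (array([0.4318, 0.0555, 0.0209]), np.float64(0.003074089494076775), [345, 219, 18, 22, 308])
[0.5968 0.2803 0.2021] 0.0005962143081653557
```

Gnome 1 in the chute has shifted about 12 mm uphill. That looks like the announced disturbance, and it is harmless since it will be pushed anyway. Now I'll push the second.

>>> carry_out(increments=[[255,[0,0,25],0],[255,[0,0,30],0],[255,[0,0,20],0],[255,[0,0,10],0],[255,[0,0,0],0],[255,[0,0,0],0]])

```text
time: 39.25
tool_pos: [0.5974, 0.2805, 0.1181]
ee_rot: [3.14, -0.0, 1.571]
wrist_force: [-0.3, -0.5, 0.4]
width: 0.0006
finger_force: 0.0
```

>>> carry_out(increments=[[255,[-10,0,0],0],[255,[-10,0.5,0],0],[255,[-10,0.5,0],0],[255,[-10,0.5,0],0],[255,[-10,0.5,0],0],[255,[-10,0.5,0],0],[255,[-10,0.5,0],0],[255,[-10,0.5,0],0]])

```text
time: 40.05
tool_pos: [0.6002, 0.199, 0.1167]
ee_rot: [-3.141, 0.001, 1.571]
wrist_force: [0.2, -0.2, -0.9]
width: 0.0004
finger_force: 0.2
```

>>> carry_out(increments=[[255,[-10,0.5,0],0],[255,[-10,0.5,1],0],[255,[-10,0.5,2],0],[255,[-10,0.5,2],0],[255,[-10,0.5,2],0],[255,[-10,0.5,2],0],[255,[-10,0.5,2],0],[255,[0,0,0],0]])

```text
time: 40.85
tool_pos: [0.6037, 0.1286, 0.1055]
ee_rot: [-3.141, 0.001, 1.569]
wrist_force: [0.4, 0.9, -0.1]
width: 0.0003
finger_force: 0.0
```

>>> carry_out(increments=[[255,[-10,0.5,2],0],[255,[-10,0.5,2],0],[255,[-10,0.5,2],0],[255,[-5,0.2,1],0],[255,[0,0,0],0]])

```text
time: 41.35
tool_pos: [0.6055, 0.0941, 0.0988]
ee_rot: [-3.141, 0.001, 1.57]
wrist_force: [-0.1, 0.1, 0.5]
width: 0.0001
finger_force: 0.0
```

Small forces so far. I'll retract, look, then fetch B.

>>> carry_out(increments=[[255,[10,-0.5,-2],0],[255,[20,0,-10],0],[0,[15,0,-30],0],[0,[0,0,-40],0],[0,[0,0,-35],0],[0,[0,-40,0],0],[0,[0,-40,0],0],[0,[0,-40,0],0]])

```text
time: 42.15
tool_pos: [0.4839, 0.1412, 0.2166]
ee_rot: [3.141, -0.0, 1.572]
wrist_force: [0.8, -0.8, 0.3]
width: 0.0451
finger_force: 0.0
```

```bash
python3 - <<'E'
from g import *
s,t=gn();print(robot.get_obs()["tool_pos"],robot.get_obs()["width"]);cv2.imwrite("pics/t12.png",t);cv2.imwrite("pics/s12.png",s)
E
```

```text
top [512.1908 177.875 ] [506, 172, 14, 13, 152] -> [ 0.6323 -0.4941  0.025 ] tri None
top [332.5336 182.7265] [318, 174, 30, 18, 446] -> [0.6146 0.0408 0.025 ] tri (array([0.6035, 0.0424, 0.0858]), np.float64(0.0028707586603186007), [289, 177, 25, 31, 497])
top [165.2217 211.8113] [155, 203, 20, 18, 212] -> [0.5247 0.5328 0.025 ] tri (array([0.519 , 0.5242, 0.0465]), np.float64(0.005660235361776463), [231, 353, 27, 34, 588])
top [328.5972 244.713 ] [322, 236, 15, 18, 216] -> [0.4307 0.0519 0.025 ] tri (array([0.4327, 0.052 , 0.0156]), np.float64(0.0028329372420130496), [345, 219, 18, 22, 309])
[0.4807 0.1413 0.2162] 0.053000179014411425
```

>>> carry_out(increments=[[0,[-28,-18,0],0],[0,[-28,-18,0],0],[0,[-29,-18,0],0],[0,[0,0,40],0],[0,[0,0,35],0],[0,[0,0,0],0],[0,[0,0,0],0]])

```text
time: 42.95
tool_pos: [0.4315, 0.0556, 0.1416]
ee_rot: [-3.141, 0.0, 1.571]
wrist_force: [0.5, -0.5, 1.0]
width: 0.0942
finger_force: 0.0
```

>>> carry_out(increments=[[0,[0,0,40],0],[0,[0,0,30],0],[0,[0,0,20],0],[0,[0,0,13],0],[255,[0,0,0],0],[255,[0,0,0],0],[255,[0,0,0],0],[255,[0,0,0],0]])

```text
time: 43.75
tool_pos: [0.4323, 0.0552, 0.0396]
ee_rot: [3.139, 0.0, 1.571]
wrist_force: [-0.7, -0.8, 0.7]
width: 0.0655
finger_force: 0.0
```

>>> carry_out(increments=[[255,[0,0,0],0],[255,[0,0,0],0],[255,[0,0,0],0],[255,[0,0,0],0],[255,[0,0,0],0],[255,[0,0,0],0],[255,[0,0,0],0]])

```text
time: 44.45
tool_pos: [0.4313, 0.0552, 0.0382]
ee_rot: [3.141, 0.0, 1.571]
wrist_force: [0.4, 0.5, 0.7]
width: 0.0392
finger_force: 30.0
```

>>> carry_out(increments=[[255,[0,0,-40],0],[255,[0,0,-45],0],[255,[0,0,-45],0],[255,[0,0,-45],0],[255,[30,20,-5],0],[255,[30,29,0],0],[255,[30,29,0],0],[255,[30,29,0],0]])

```text
time: 45.25
tool_pos: [0.5384, 0.1763, 0.2172]
ee_rot: [-3.14, 0.001, 1.571]
wrist_force: [0.4, -0.0, -1.7]
width: 0.0392
finger_force: 30.0
```

>>> carry_out(increments=[[255,[27,30,0],0],[255,[28,29,0],0],[255,[0,0,30],0],[255,[0,0,30],0],[255,[0,0,15],0],[255,[0,0,10],0],[255,[0,0,3],0],[255,[0,0,0],0]])

```text
time: 46.05
tool_pos: [0.5972, 0.2301, 0.1308]
ee_rot: [3.141, -0.0, 1.571]
wrist_force: [0.4, -0.0, -1.7]
width: 0.0398
finger_force: 30.0
```

>>> carry_out(increments=[[255,[0,0,1],0],[255,[0,0,1],0],[255,[0,0,0.7],0],[255,[0,0,0],0],[255,[0,0,0],0]])

```text
time: 46.55
tool_pos: [0.5973, 0.2303, 0.128]
ee_rot: [3.141, -0.0, 1.571]
wrist_force: [0.2, 0.5, 0.5]
width: 0.0393
finger_force: 30.0
```

>>> carry_out(increments=[[255,[0,0,0.5],0],[0,[0,0,0],0],[0,[0,0,0],0],[0,[0,0,0],0],[0,[0,0,0],0],[0,[0,0,0],0],[0,[0,0,0],0],[0,[0,0,-10],0]])

```text
time: 47.35
tool_pos: [0.596, 0.2299, 0.1353]
ee_rot: [-3.138, 0.001, 1.571]
wrist_force: [0.1, 0.5, -0.1]
width: 0.0917
finger_force: 0.0
```

>>> carry_out(increments=[[0,[0,0,-20],0],[0,[0,0,-40],0],[255,[10,0,-5],0],[255,[20,0,0],0],[255,[20,0,0],0],[255,[0,0,0],0],[255,[0,0,0],0],[255,[0,0,0],0]])

```text
time: 48.15
tool_pos: [0.5966, 0.2801, 0.2004]
ee_rot: [-3.139, 0.001, 1.571]
wrist_force: [-0.1, -0.7, 0.3]
width: 0.0491
finger_force: 0.0
```

>>> carry_out(increments=[[255,[0,0,0],0],[255,[0,0,0],0],[255,[0,0,0],0],[255,[0,0,0],0],[255,[0,0,0],0],[255,[0,0,0],0],[255,[0,0,0],0]])

```text
time: 48.85
tool_pos: [0.597, 0.2802, 0.2019]
ee_rot: [3.142, 0.0, 1.571]
wrist_force: [0.4, 0.2, -0.4]
width: 0.0007
finger_force: 0.0
```

```bash
python3 - <<'E'
from g import *
s,t=gn();print(robot.get_obs()["tool_pos"],robot.get_obs()["width"])
a=cv2.resize(s[150:290,220:360],None,fx=2.8,fy=2.8);b=cv2.resize(t[120:260,230:370],None,fx=2.8,fy=2.8)
cv2.imwrite("pics/m13.png",np.hstack([a,b]))
E
```

```text
top [512.1342 177.8792] [506, 172, 13, 13, 149] -> [ 0.6323 -0.4939  0.025 ] tri None
top [266.0415 182.8453] [258, 174, 17, 19, 265] -> [0.6132 0.2384 0.025 ] tri (array([0.5979, 0.228 , 0.1042]), np.float64(0.001824542158486826), [262, 227, 21, 26, 398])
top [332.6171 182.768 ] [318, 174, 30, 18, 444] -> [0.6145 0.0406 0.025 ] tri (array([0.5997, 0.0423, 0.1003]), np.float64(0.0015072180537338649), [289, 173, 26, 35, 543])
top [166.3773 212.5788] [155, 203, 23, 21, 273] -> [0.5224 0.5293 0.025 ] tri (array([0.5188, 0.5229, 0.0415]), np.float64(0.002852214743313682), [231, 353, 27, 34, 588])
[0.597  0.2803 0.2019] 0.00010042998645370634
```

View pics/m13.png

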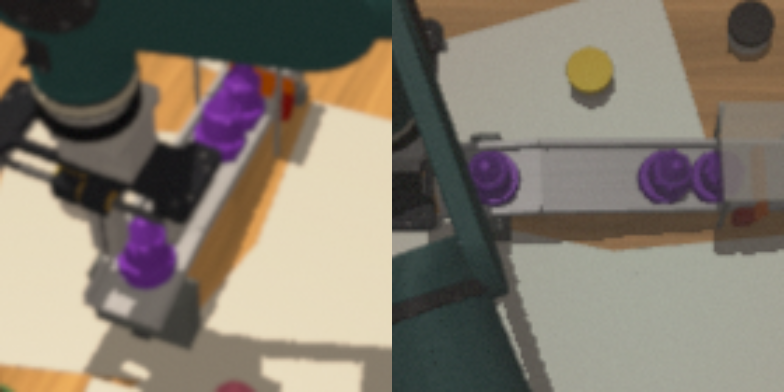

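Two gnomes stand touching in the channel at top-crop (667,177) and (712,177), and the third is on the landing at (495,177). Now the final push, watching the force.

>>> carry_out(increments=[[255,[0,0,25],0],[255,[0,0,30],0],[255,[0,0,20],0],[255,[0,0,10],0],[255,[0,0,0],0],[255,[0,0,0],0]])

```text
time: 49.55
tool_pos: [0.5976, 0.2805, 0.118]
ee_rot: [3.14, -0.0, 1.571]
wrist_force: [-0.4, -0.5, -0.2]
width: 0.0006
finger_force: 0.0
```

>>> carry_out(increments=[[255,[-10,0,0],0],[255,[-10,0.5,0],0],[255,[-10,0.5,0],0],[255,[-10,0.5,0],0],[255,[-10,0.5,0],0],[255,[-10,0.5,0],0],[255,[-10,0.5,0],0],[255,[-10,0.5,0],0]])

```text
time: 50.35
tool_pos: [0.6004, 0.1989, 0.1164]
ee_rot: [-3.141, 0.001, 1.571]
wrist_force: [-0.5, -0.3, -0.7]
width: 0.0009
finger_force: 0.2
```

>>> carry_out(increments=[[255,[-10,0.5,0],0],[255,[-10,0.5,1],0],[255,[-10,0.5,2],0],[255,[-10,0.5,2],0],[255,[-5,0.2,1],0],[255,[-3,0.2,0.6],0],[255,[0,0,0],0]])

```text
time: 51.05
tool_pos: [0.6029, 0.1518, 0.1101]
ee_rot: [-3.141, 0.0, 1.57]
wrist_force: [0.8, -0.1, 0.6]
width: 0.0004
finger_force: 0.0
```

>>> carry_out(increments=[[255,[-2,0.1,0.4],0],[255,[-2,0.1,0.4],0],[255,[0,0,0],0],[255,[0,0,0],0]])

```text
time: 51.45
tool_pos: [0.6031, 0.1483, 0.1095]
ee_rot: [3.142, 0.0, 1.571]
wrist_force: [-0.5, -0.2, -0.8]
width: 0.0005
finger_force: 0.0
```

>>> carry_out(increments=[[255,[-3,0.1,0.6],0],[255,[-3,0.1,0.6],0],[255,[0,0,0],0],[255,[0,0,0],0]])

```text
time: 51.85
tool_pos: [0.6033, 0.142, 0.1082]
ee_rot: [-3.142, 0.0, 1.571]
wrist_force: [0.5, 0.6, 0.5]
width: 0.0006
finger_force: 0.3
```

>>> carry_out(increments=[[255,[-2,0.1,0.4],0],[255,[-2,0.1,0.4],0],[255,[0,0,0],0],[255,[0,0,0],0]])

```text
time: 52.25
tool_pos: [0.6035, 0.138, 0.1074]
ee_rot: [-3.142, 0.0, 1.571]
wrist_force: [0.3, 0.4, -0.2]
width: 0.0006
finger_force: 0.3
```

>>> carry_out(increments=[[255,[-2,0.1,0.4],0],[255,[0,0,0],0],[255,[0,0,0],0]])

```text
time: 52.55
tool_pos: [0.6036, 0.1361, 0.107]
ee_rot: [-3.142, 0.0, 1.571]
wrist_force: [0.2, 1.6, 0.1]
width: 0.0003
finger_force: 0.4
```

>>> carry_out(increments=[[255,[-2,0.1,0.4],0],[255,[0,0,0],0],[255,[0,0,0],0]])

```text
time: 52.85
tool_pos: [0.6037, 0.134, 0.1066]
ee_rot: [-3.142, 0.0, 1.571]
wrist_force: [0.8, 0.6, -0.1]
width: 0.0003
finger_force: 0.4
```

>>> carry_out(increments=[[255,[-2,0.1,0.4],0],[255,[0,0,0],0],[255,[0,0,0],0]])

```text
time: 53.15
tool_pos: [0.6039, 0.133, 0.1064]
ee_rot: [3.141, -0.001, 1.571]
wrist_force: [-0.3, 4.8, 0.8]
width: 0.0002
finger_force: 2.0
```

>>> carry_out(increments=[[255,[-2,0.1,0.4],0],[255,[0,0,0],0],[255,[0,0,0],0]])

```text
time: 53.45
tool_pos: [0.6041, 0.1325, 0.1064]
ee_rot: [3.141, -0.004, 1.572]
wrist_force: [-0.9, 6.7, 1.0]
width: 0.0003
finger_force: 3.7
```

>>> carry_out(increments=[[255,[-1.5,0.1,0.3],0],[255,[0,0,0],0],[255,[0,0,0],0]])

```text
time: 53.75
tool_pos: [0.6043, 0.1323, 0.1065]
ee_rot: [3.14, -0.007, 1.573]
wrist_force: [-0.7, 9.8, 1.5]
width: 0.0002
finger_force: 5.0
```

The force rose to 9.8 N at y=0.132, close to the predicted 0.134, so the row is closed. Now to back off, clear and check.

>>> carry_out(increments=[[255,[2,0,0],0],[255,[2,0,0],0],[255,[4,0,-1],0],[255,[10,0,-3],0],[255,[20,0,-20],0],[255,[0,0,-40],0],[255,[0,0,-45],0],[255,[0,-40,0],0]])

```text
time: 54.55
tool_pos: [0.5704, 0.1671, 0.2225]
ee_rot: [3.125, -0.001, 1.569]
wrist_force: [-0.8, 0.6, 1.6]
width: 0.0005
finger_force: 0.0
```

>>> carry_out(increments=[[0,[0,-45,0],0],[0,[0,-45,0],0],[0,[0,-45,0],0],[0,[20,-45,0],0],[0,[0,0,0],0],[0,[0,0,0],0]])

```text
time: 55.15
tool_pos: [0.3838, 0.1868, 0.2151]
ee_rot: [3.14, 0.001, 1.572]
wrist_force: [0.3, -0.2, -0.6]
width: 0.0449
finger_force: 0.0
```

```bash
python3 - <<'E'
from g import *
s,t=gn();print(robot.get_obs()["tool_pos"],robot.get_obs()["wrist_force"])
a=cv2.resize(s[90:240,250:400],None,fx=2.66,fy=2.66,interpolation=2);b=cv2.resize(t[130:280,280:430],None,fx=2.66,fy=2.66,interpolation=2)
cv2.imwrite("pics/m14.png",np.hstack([a,b]))
E
```

```text
top [512.2318 177.8543] [506, 172, 14, 13, 151] -> [ 0.6324 -0.4942  0.025 ] tri None
top [164.8627 211.9069] [155, 203, 18, 18, 204] -> [0.5244 0.5339 0.025 ] tri (array([0.5185, 0.5246, 0.0484]), np.float64(0.00553789542395445), [231, 353, 27, 34, 587])
[0.385  0.1865 0.2147] [0.3639 0.0958 0.3064]
```

View pics/m14.png

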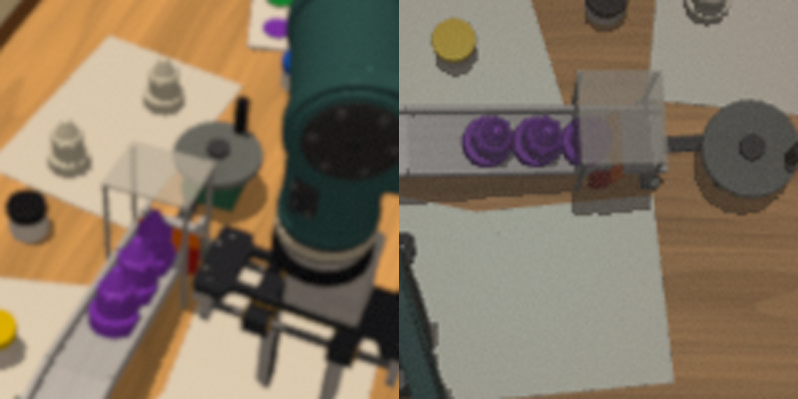

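The top crop shows the row at (490,140), (540,140) and the third under the hood at about (585,142). Spacing is about 54 mm, and the orange lug is at the red block. Handing in.

```bash
python3 -c "
from bench import robot
print(robot.close_job())"
```

```text
the job is handed in; nothing more can be done
None
```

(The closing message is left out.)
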